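Mount the clay owl on its keyed stand

ROBOT

A 6-joint arm with a two-finger parallel gripper is mounted at the origin on the work surface. World frame = base frame: x ahead of the robot, y to its left, z up, the work surface at z = 0. Lengths are in mm, angles in degrees, forces in N, time in s.
With the tool pointing down it reaches from about 300 to 850 mm from the base axis. Payload 4.2 kg.
Tool frame: the origin (TCP) lies midway between the tips of the shut fingers; the grasp point (between the pads) lies 19 mm behind it; x points along the fingers, y is the direction in which the jaws open and shut, and the axes are right-handed (so a half turn about x gives the same grasp; the last joint's range is limited). The gripper opens to 91 mm and grips with 3 to 60 N. Pads are 32 mm wide; open, the fingers measure 118 mm over their backs; the gripper's body (76 mm by 178 mm) begins 60 mm behind the grasp point.
Start: joints at [-71.963, 18.312, 89.639, -0, 72.044, -1.146], TCP at [188.937, -543.089, 213.976] pointing down, gripper open.
Joint ranges: [-177.97, 177.97], [-48.28, 115.42], [12.27, 149.76], [-77.06, 257.06], [2.81, 150.46], [-146.56, 146.56]. Speed limits (degrees/s): [147.25, 147.25, 180, 180, 180, 180].

INTERFACE

Orientations are given as [roll, pitch, yaw] about the fixed x, y, z axes, in that order (R = Rz(yaw) Ry(pitch) Rx(roll)).
In Python, from workcell import env gives the robot as it stands.
- The arm moves only by the shell command python3 -m handwheel 'ROWS' [FORCE]. ROWS is text: rows parted by semicolons, each of 7 numbers parted by spaces: the turn, a rotation vector about the tool's x, y, z in degrees, then the shift along the tool's x, y, z in m, then the finger opening in m, from 0 to 0.0912. In form: rx ry rz x y z grip; .... A call has 1 to 12 rows; each row is the pose to reach, as a shift and turn from the pose commanded when the call began, along the tool's axes at that moment; what a row does not reach only later rows make up. A row lasts 1/12 s, in which the tool goes at most 41.7 mm and 7.16 degrees, less where a joint would pass 70% of its speed; a pose out of reach is approached as far as the arm can. A call with a gripper value outside its range is refused whole. The fingers move at their own pace and stop on an object; FORCE is the grip in N (left out, the last holds). Time passes only in rows, so rows that repeat a pose let the fingers close. It gives the time, the measured TCP pose, the force and the opening at its end, in the units of the state.
- env.state(): the state, without advancing time (a new reading comes with each control period).
- env.grab_frame(name): name is "scene" or "top" or "wrist"; returns the picture (480x640x3 uint8, red, green, blue); there is no depth.
- env.get_calibration(name): a dict with "mtx" (3x3 intrinsics, pixels), "T" (4x4, takes a point from camera to world coordinates); the wrist camera has in their place "hand_eye" (4x4, takes a point from camera to tool coordinates, whose origin is the TCP and whose axes are the tool frame's). Camera axes: x right, y up, looking along -z (the intrinsics and any distortion apply to the point x, -y, -z); pixel columns grow to the right and rows downward; lengths in mm; the calibration is good to about 2 mm. A picture is of the moment at which its call begins: read the wrist's pose just before it. get_calibration takes no time and is no camera call.
- env.job_done(): hands the job in, once; it reports no verdict.
The state is a dict: "time_s": time; "qpos": joint angles; "qvel": joint speeds; "effort": joint torques, N m; "ee_pos": TCP position; "ee_rot": TCP orientation; "force": force on the tool from outside, world axes, zero at the start; "torque": the same for the moment, N m; "gripper_width": finger opening in mm.
Only numpy, scipy, OpenCV 4.12 (cv2) and the standard library are available. Lean on these libraries where they do the work, as an engineer would, in place of code of your own. Each camera call takes 0.05 s, during which the arm holds its last target. There are 200 camera calls.

TASK

Mount the little clay owl on the stand that fits it: the long slot in its underside takes the stand with the flat upright steel tongue, not the one with the round pin. Turn the owl so that its slot lines up with the tongue, lower it fully home until it sits upright on the stand's round flange, and let go. Leave the small clay songbird standing where it is.

Things in the scene. Friction and masses are not known exactly. Their poses are not given: they have to be found in the camera images.
- owl_center (a point): Loose fired-clay owl, 0.3-0.5 kg, upright on the bench: flat chest and back (grip there), wings, ear tufts, beak. 54 mm deep (x), 64 wide (y, wing to wing), 100 high; above 70 mm a smaller head. Point: its centre, 50 mm above its underside. It faces its own -x; z up. Slot in the underside, centred: 42 mm long along y, 24 wide along x, 46 deep.
- blade_stand_flange (a point): Stand fixed to the bench: 70 mm square foot, pipe, 60 mm round flange, flat steel tongue on top, 12 mm thick (x), 30 long (y), 38 high, top edge rounded. Point: middle of the flange top, 44 mm above the bench, at the tongue root; z up. Owl may face either way; its underside rests on the flange. Another stand has a 30 mm round pin (wrong).
- songbird_center (a point): A small round-bellied clay songbird, loose, 50 mm thick and 66 mm high with a tail and a beak but no wings, on the bench beside the owl; to be left alone. The point is its centre, 33 mm above its underside.
Not all that is in view belongs to the job. What is shaped like the part that bears owl_center but pink, purple or red is not meant.

How it is judged:
By the outcome, as a careful person would: the job done as asked, in the order asked, and still so for the second after the job is handed in, with the robot touching nothing.
It also fails if it takes over 38 s, if anything falls off the work surface, if the arm or the gripper's body presses on something with over 40 N, if the wrist force passes 120 N, or if a joint passes its speed limit or range.

## Working session

There is one attempt and no reset: what is moved stays moved. The work goes in short steps, Python scripts to look and compute and a shell command to move; the robot and the scene stay as the last step left them, time stands still between calls to the robot, and variables do not carry over. Pictures are saved under pics/ and viewed, on a budget of 10 in all, crops included, one or two more only if the job needs it, and the job is handed in when it is done.

```bash
mkdir -p pics
python3 - <<'E'
from workcell import env
import cv2,json
for n in("scene","top"):
    f=env.grab_frame(n); cv2.imwrite(f"pics/{n}0.png",f[:,:,::-1]); c=env.get_calibration(n); print(n,{k:(v.round(3).tolist() if hasattr(v,'round') else v) for k,v in c.items()})
print(env.get_calibration("wrist")); print(env.state())
E
```

```text
scene {'mtx': [[444.834, 0.0, 325.371], [0.0, 444.834, 237.847], [0.0, 0.0, 1.0]], 'T': [[-0.332, -0.644, 0.689, 1088.656], [0.943, -0.231, 0.238, 187.479], [0.006, 0.729, 0.684, 640.402], [0.0, 0.0, 0.0, 1.0]]}
top {'mtx': [[469.431, 0.0, 316.009], [0.0, 469.431, 243.211], [0.0, 0.0, 1.0]], 'T': [[0.021, 0.994, -0.11, 395.628], [-1.0, 0.022, 0.012, 9.065], [0.014, 0.11, 0.994, 960.831], [0.0, 0.0, 0.0, 1.0]]}
{'mtx': array([[412.52172413,   0.        , 318.30979576],
       [  0.        , 412.52172413, 240.72401813],
       [  0.        ,   0.        ,   1.        ]]), 'hand_eye': array([[-1.09016989e-03,  2.96363041e-01, -9.55074740e-01,
        -1.70005184e+02],
       [ 9.99999347e-01, -5.21773586e-06, -1.14306815e-03,
         5.99200038e-01],
       [-3.43746481e-04, -9.55075363e-01, -2.96362841e-01,
        -8.57321746e+01],
       [ 0.00000000e+00,  0.00000000e+00,  0.00000000e+00,
         1.00000000e+00]])}
{'time_s': 0.1, 'qpos': array([-7.19644285e+01,  1.83475420e+01,  8.96978826e+01, -1.11103416e-03,
        7.20428753e+01, -1.14519519e+00]), 'qvel': array([-0.08738434, -0.02062973, -0.15970357, -0.03190881, -0.04717866,
       -0.02369708]), 'effort': array([ 2.57862048e-04, -4.13334095e+01, -2.32510042e+01,  7.28337653e-02,
        4.22292575e-02, -5.81528025e-05]), 'ee_pos': array([ 188.78352913, -542.66710206,  213.21910643]), 'ee_rot': array([-90.45976439,  89.91169379, 108.72134569]), 'force': array([-0.3427991 , -0.32240658, -0.40967887]), 'torque': array([ 0.0040637 , -0.04398448,  0.01407069]), 'gripper_width': 91.0437413612432}
```

View pics/scene0.png

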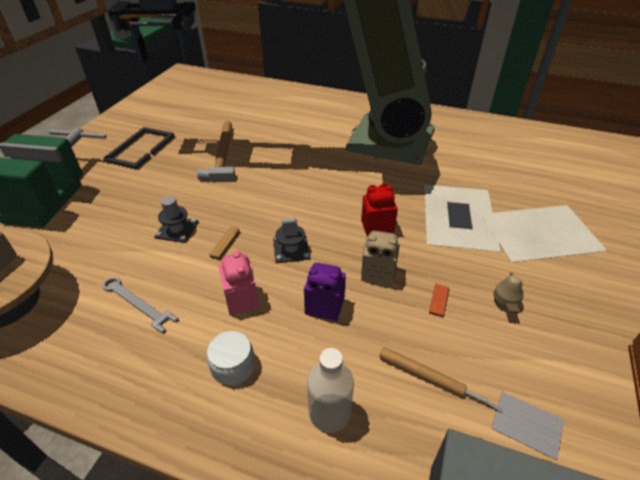

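View pics/top0.png

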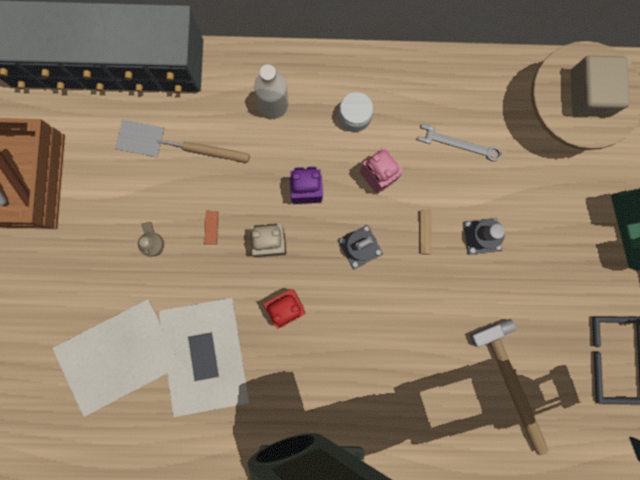

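Scene: the tan owl is at top (268,240) / scene (380,258). Lookalikes are purple (307,185), pink (381,170) and red (285,308), plus the clay songbird (150,243); the owl is the only tan one. Stands are at top (360,246), which looks like the tongue, and (485,236), which looks like the round pin. I'll check with a close crop.

```bash
cat > h.py <<'E'
import numpy as np,cv2
from workcell import env
from scipy.spatial.transform import Rotation as R
def cam(n):
    c=env.get_calibration(n); K=c["mtx"]
    if "T" in c: return K,c["T"],c
    s=env.state();T=np.eye(4);T[:3,:3]=R.from_euler('xyz',s["ee_rot"],degrees=True).as_matrix();T[:3,3]=s["ee_pos"]
    return K,T@c["hand_eye"],c
def px2w(n,uv,z,KT=None):
    K,T=KT or cam(n)[:2]; d=np.array([(uv[0]-K[0,2])/K[0,0],-(uv[1]-K[1,2])/K[1,1],-1]); d=T[:3,:3]@d
    return T[:3,3]+d*(z-T[2,3])/d[2]
def w2px(n,P,KT=None):
    K,T=KT or cam(n)[:2]; p=(np.atleast_2d(P)-T[:3,3])@T[:3,:3]; q=p*[1,-1,-1]@K.T; return q[:,:2]/q[:,2:]
E
python3 - <<'E'
from h import *
print({k:v for k,v in cam("top")[2].items() if k not in("mtx","T")})
t=cv2.imread("pics/top0.png");s=cv2.imread("pics/scene0.png")
def c(i,x0,y0,w,h,W,H): return cv2.resize(i[y0:y0+h,x0:x0+w],(W,H),interpolation=cv2.INTER_CUBIC)
cv2.imwrite("pics/crop0.png",np.vstack([np.hstack([c(t,230,205,80,60,400,300),c(t,325,215,80,60,400,300)]),np.hstack([c(s,340,220,80,60,400,300),c(s,250,205,80,60,400,300)])]))
for uv,z in(((268,238),100),((268,242),0),((361,246),44),((486,234),44),((150,243),40),((307,185),95),((381,170),95),((285,308),95)): print(uv,px2w("top",uv,z).round(0))
for uv,z in(((380,240),100),((290,243),44)): print(uv,px2w("scene",uv,z).round(0))
E
```

```text
{}
(268, 238) [499.  88. 100.]
(268, 242) [502.  97.   0.]
(361, 246) [494. -90.  44.]
(486, 234) [ 523. -338.   44.]
(150, 243) [491. 324.  40.]
(307, 185) [601.  18.  95.]
(381, 170) [ 634. -121.   95.]
(285, 308) [371.  53.  95.]
(380, 240) [517.  92. 100.]
(290, 243) [525. -79.  44.]
```

View pics/crop0.png

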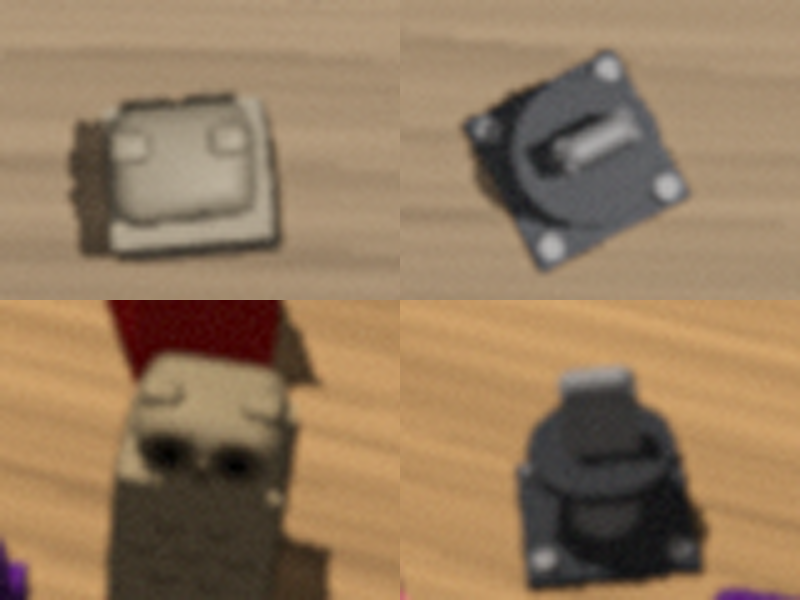

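```bash
cat >> h.py <<'E'
def tri(uvs):
    A=np.zeros((3,3));b=np.zeros(3)
    for n,uv in uvs.items():
        o=cam(n)[1][:3,3]; d=px2w(n,uv,0)-o; d/=np.linalg.norm(d); M=np.eye(3)-np.outer(d,d);A+=M;b+=M@o
    return np.linalg.solve(A,b)
def rel(tcp,ydir):
    """rotvec(deg), shift(m) in tool axes from current pose to a down-pointing pose with jaw axis yaw ydir"""
    s=env.state();C=R.from_euler('xyz',s["ee_rot"],degrees=True)
    best=None
    for a in(ydir,ydir+180):
        y=np.array([np.cos(np.radians(a)),np.sin(np.radians(a)),0]);x=np.array([0,0,-1.]);G=np.stack([x,y,np.cross(x,y)],1)
        print("jaw",a,"rotvec",(C.inv()*R.from_matrix(G)).as_rotvec(degrees=True).round(2),"shift",(C.inv().apply(np.array(tcp)-s["ee_pos"])/1000).round(4),"j6",s["qpos"][5].round(1))
E
python3 - <<'E'
from h import *
print("tongue top",tri({"top":(365,243.4),"scene":(289.4,221)}))
print("owl head",tri({"top":(266.4,237),"scene":(384.4,235)}))
print(R.from_euler('xyz',env.state()["ee_rot"],degrees=True).as_matrix().round(3))
print(px2w("top",(230+109/5,205+257/5),50)-px2w("top",(230+280/5,205+245/5),50))
rel((500,90,200),-4); rel((500,90,200),4)
E
```

```text
tongue top [495.26656898 -93.26675379  72.2852968 ]
owl head [500.1756313  93.5954417  97.9076217]
[[-0.     0.329 -0.944]
 [ 0.001 -0.944 -0.329]
 [-1.    -0.002 -0.   ]]
[-6.13390252 66.23476854  0.        ]
jaw -4 rotvec [-6.682e+01 -5.000e-02  8.000e-02] shift [ 0.014  -0.4953 -0.5018] j6 -1.1
jaw 176 rotvec [1.1318e+02 9.0000e-02 6.0000e-02] shift [ 0.014  -0.4953 -0.5018] j6 -1.1
jaw 4 rotvec [-7.482e+01 -6.000e-02  7.000e-02] shift [ 0.014  -0.4953 -0.5018] j6 -1.1
jaw 184 rotvec [1.0518e+02 8.0000e-02 6.0000e-02] shift [ 0.014  -0.4953 -0.5018] j6 -1.1
```

```bash
python3 -m handwheel '-7 0 0 -0.01 -0.028 -0.028 0.0912;-14 0 0 -0.02 -0.056 -0.057 0.0912;-21 0 0 -0.027 -0.084 -0.085 0.0912;-28 0 0 -0.027 -0.112 -0.114 0.0912;-35 0 0 -0.027 -0.140 -0.142 0.0912;-42 0 0 -0.027 -0.168 -0.171 0.0912;-49 0 0 -0.027 -0.196 -0.199 0.0912;-56 0 0 -0.027 -0.224 -0.228 0.0912;-63 0 0 -0.027 -0.252 -0.256 0.0912;-70 0 0 -0.027 -0.280 -0.285 0.0912;-75 0 0 -0.027 -0.308 -0.313 0.0912;-75.5 0 0 -0.027 -0.336 -0.342 0.0912' 20
python3 -c "
from h import *
rel((500,90,240),5)"
```

```text
time_s: 1.1
ee_pos: [401.6, -111.4, 240.8]
ee_rot: [-55.4, 90.0, -140.5]
force: [1.7, 0.7, 0.1]
gripper_width: 91.3
jaw 5 rotvec [-0.14  0.01  0.01] shift [ 0.0008  0.1151 -0.1924] j6 -21.9
jaw 185 rotvec [ 1.7986e+02  2.0000e-02 -1.0000e-02] shift [ 0.0008  0.1151 -0.1924] j6 -21.9
```

```bash
python3 -m handwheel '0 0 0 0 0.02 -0.033 0.0912;0 0 0 0 0.04 -0.067 0.0912;0 0 0 0 0.06 -0.1 0.0912;0 0 0 0 0.08 -0.133 0.0912;0 0 0 0 0.1 -0.166 0.0912;0 0 0 0 0.115 -0.192 0.0912;0 0 0 0 0.115 -0.192 0.0912;0 0 0 0 0.115 -0.192 0.0912'
python3 - <<'E'
from h import *
KT=cam("wrist")[:2]; np.savez("w1.npz",K=KT[0],T=KT[1])
f=env.grab_frame("wrist");cv2.imwrite("pics/w1.png",f[:,:,::-1])
E
```

```text
time_s: 1.77
ee_pos: [500.5, 88.5, 240.1]
ee_rot: [-72.4, 89.9, -157.6]
force: [-0.4, -0.8, 0.5]
gripper_width: 91.3
```

View pics/w1.png

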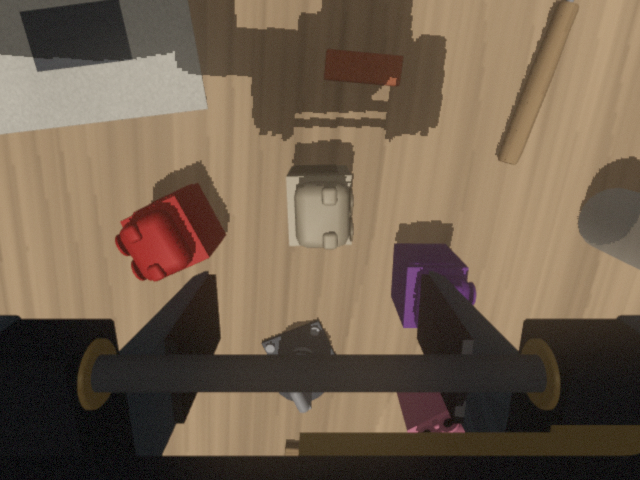

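Run:
```python
from h import *
d=np.load("w1.npz");KT=(d["K"],d["T"])
for uv,z in(((323,213),98),((289.5,245),70),((289,170),70),((289,170),0),((352,168),0),((352.5,245),70),((264,343),0),((318,320),0)): print(uv,z,px2w("wrist",uv,z,KT).round(1))
# owl model reprojection
def owl(c,yaw):
    Rz=R.from_euler('z',yaw,degrees=True); P=np.array([[a,b,z] for z in(0,70) for a,b in((-27,-32),(27,-32),(27,32),(-27,32))]);return Rz.apply(P)+[c[0],c[1],0]
for c in((500,93),(500,90)):
    print(w2px("w",owl(c,5),KT).round(0).tolist()); print(w2px("top",owl(c,5)).round(0).tolist())
```

```text
(323, 213) 98 [504.6  98.2  98. ]
(289.5, 245) 70 [479.1  60.7  70. ]
(289, 170) 70 [474.5 125.2  70. ]
(289, 170) 0 [470.3 115.5   0. ]
(352, 168) 0 [532.1 122.7   0. ]
(352.5, 245) 70 [533.4  65.4  70. ]
(264, 343) 0 [454.5 -80.8   0. ]
(318, 320) 0 [512.8 -46.8   0. ]
[[291.0, 226.0], [343.0, 226.0], [344.0, 163.0], [289.0, 163.0], [286.0, 247.0], [348.0, 247.0], [349.0, 173.0], [284.0, 173.0]]
[[286.0, 255.0], [284.0, 229.0], [253.0, 231.0], [255.0, 257.0], [284.0, 252.0], [283.0, 224.0], [249.0, 226.0], [251.0, 254.0]]
[[291.0, 228.0], [343.0, 228.0], [344.0, 166.0], [289.0, 166.0], [286.0, 250.0], [348.0, 250.0], [349.0, 176.0], [283.0, 176.0]]
[[287.0, 255.0], [286.0, 229.0], [255.0, 231.0], [256.0, 257.0], [286.0, 252.0], [284.0, 224.0], [251.0, 226.0], [252.0, 254.0]]
```

```bash
python3 -m handwheel '-5 0 0 0 -0.003 0.03 0.0912;-10 0 0 0 -0.006 0.06 0.0912;-15 0 0 0 -0.009 0.09 0.0912;-20 0 0 0 -0.012 0.12 0.0912;-22 0 0 0 -0.015 0.15 0.0912;-22 0 0 0 -0.018 0.179 0.0912;-22 0 0 0 -0.018 0.179 0.0912;-22 0 0 0 -0.018 0.179 0.0912'
python3 - <<'E'
from h import *
KT=cam("wrist")[:2]; np.savez("w2.npz",K=KT[0],T=KT[1])
f=env.grab_frame("wrist");cv2.imwrite("pics/w2.png",cv2.resize(f[120:360,160:480,::-1],(800,600),interpolation=cv2.INTER_CUBIC))
E
```

```text
time_s: 2.48
ee_pos: [495.9, -94.7, 240.9]
ee_rot: [-119.0, 90.0, 177.4]
force: [-0.7, -0.6, 0.5]
gripper_width: 91.2
```

View pics/w2.png

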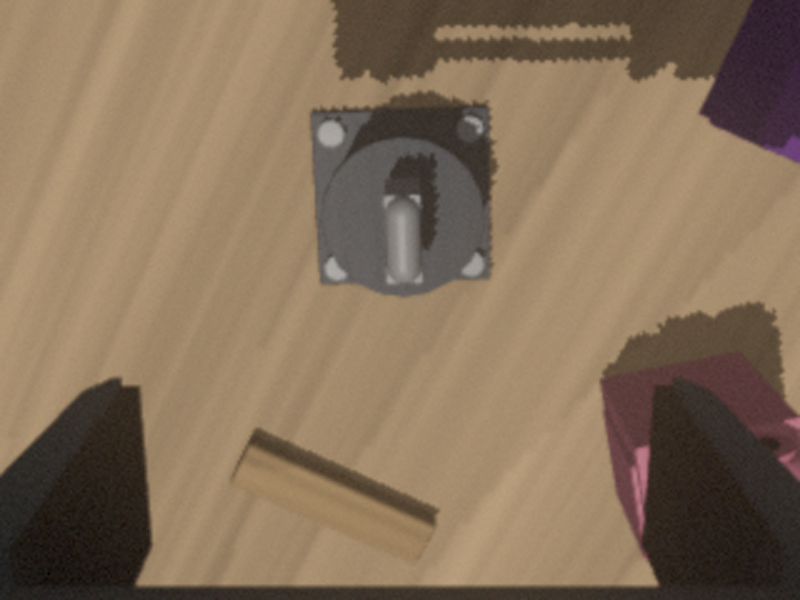

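Run:
```python
from h import *
for name,pts in (("w2.npz",[((406,217),44),((403.5,240),81),((312,110),0),((489,103),0),((491,278),0),((322,283),0)]),("w1.npz",[((323,213),98),((289.5,245.5),70),((289.5,172),70),((352.5,245),70)])):
    d=np.load(name);KT=(d["K"],d["T"]);W=KT[1]@np.linalg.inv(env.get_calibration("wrist")["hand_eye"])
    for uv,z in pts:
        u=(160+uv[0]/2.5,120+uv[1]/2.5) if name=="w2.npz" else uv
        p=px2w("",u,z,KT); print(uv,z,"world",p.round(1),"tool",((p-W[:3,3])@W[:3,:3]).round(1), "tcp",W[:3,3].round(1))
rel((502,93.5,60),5)
```

```text
(406, 217) 44 world [499.6 -91.   44. ] tool [196.9   5.   -1.6] tcp [495.9 -94.7 240.9]
(403.5, 240) 81 world [498.3 -91.1  81. ] tool [159.9   3.8  -2.1] tcp [495.9 -94.7 240.9]
(312, 110) 0 world [451.8 -77.6   0. ] tool [240.9 -31.8 -34.8] tcp [495.9 -94.7 240.9]
(489, 103) 0 world [513.1 -44.1   0. ] tool [240.9  37.9 -37.6] tcp [495.9 -94.7 240.9]
(491, 278) 0 world [ 547.4 -107.1    0. ] tool [240.9  40.7  34.1] tcp [495.9 -94.7 240.9]
(322, 283) 0 world [ 485.6 -140.2    0. ] tool [240.9 -29.4  36.3] tcp [495.9 -94.7 240.9]
(323, 213) 98 world [504.6  98.2  98. ] tool [142.1   4.9  -8.9] tcp [500.7  89.  240.1]
(289.5, 245.5) 70 world [479.1  60.3  70. ] tool [170.2 -23.7  26.7] tcp [500.7  89.  240.1]
(289.5, 172) 70 world [475.  123.6  70. ] tool [170.1 -22.4 -36.8] tcp [500.7  89.  240.1]
(352.5, 245) 70 world [533.4  65.4  70. ] tool [170.1  30.9  26.2] tcp [500.7  89.  240.1]
jaw 5 rotvec [ 2.15e+01 -3.00e-02  2.00e-02] shift [ 0.181   0.0887 -0.1647] j6 -38.5
jaw 185 rotvec [-1.585e+02 -3.000e-02 -4.000e-02] shift [ 0.181   0.0887 -0.1647] j6 -38.5
```

```bash
python3 -m handwheel '4 0 0 0 0.015 -0.028 0.0912;8 0 0 0 0.03 -0.056 0.0912;12 0 0 0 0.045 -0.084 0.0912;16 0 0 0.02 0.06 -0.112 0.0912;20 0 0 0.04 0.075 -0.14 0.0912;21.5 0 0 0.06 0.089 -0.165 0.0912;21.5 0 0 0.08 0.089 -0.165 0.0912;21.5 0 0 0.09 0.089 -0.165 0.0912;21.5 0 0 0.09 0.089 -0.165 0.0912;21.5 0 0 0.09 0.089 -0.165 0.0912'
python3 -c "
from h import *
rel((502,94,35),5)"
```

```text
time_s: 3.37
ee_pos: [502.4, 94.7, 151.1]
ee_rot: [-59.1, 90.0, -143.9]
force: [0.3, -0.2, 0.1]
gripper_width: 91.1
jaw 5 rotvec [0.18 0.01 0.02] shift [ 0.1161 -0.0004  0.0007] j6 4.2
jaw 185 rotvec [-1.7982e+02 -3.0000e-02  2.0000e-02] shift [ 0.1161 -0.0004  0.0007] j6 4.2
```

```bash
python3 -m handwheel '0 0 0 0.015 0 0.001 0.0912;0 0 0 0.03 0 0.001 0.0912;0 0 0 0.045 0 0.001 0.0912;0 0 0 0.06 0 0.001 0.0912;0 0 0 0.075 0 0.001 0.0912;0 0 0 0.09 0 0.001 0.0912;0 0 0 0.1 0 0.001 0.0912;0 0 0 0.108 0 0.001 0.0912;0 0 0 0.114 0 0.001 0.0912;0 0 0 0.116 0 0.001 0.0912;0 0 0 0.116 0 0.001 0.0912'
python3 -m handwheel '0 0 0 0 0 0 0.075;0 0 0 0 0 0 0.068;0 0 0 0 0 0 0.062;0 0 0 0 0 0 0.056;0 0 0 0 0 0 0.05;0 0 0 0 0 0 0.045;0 0 0 0 0 0 0.04;0 0 0 0 0 0 0.04;0 0 0 0 0 0 0.04;0 0 0 0 0 0 0.04' 25
```

```text
time_s: 4.28
ee_pos: [502.9, 93.8, 35.0]
ee_rot: [55.4, 90.0, -29.4]
force: [1.5, 0.5, 0.4]
gripper_width: 91.0
time_s: 5.12
ee_pos: [501.1, 93.9, 34.9]
ee_rot: [-91.5, 89.8, -176.3]
force: [-5.3, 1.0, 5.3]
gripper_width: 53.6
```

```bash
python3 -m handwheel '0 0 0 -0.01 0 0 0.04;0 0 0 -0.025 0 0 0.04;0 0 0 -0.04 0 0 0.04;0 0 0 -0.06 0 0 0.04;0 0 0 -0.08 0 0 0.04;0 0 0 -0.1 0 0 0.04;0 0 0 -0.115 0 0 0.04;0 0 0 -0.12 0 0 0.04;0 0 0 -0.12 0 0 0.04' 30
python3 - <<'E'
from h import *
rel((497,-92,155),28)
s=env.state();print(s["force"])
KT=cam("wrist")[:2]; np.savez("w3.npz",K=KT[0],T=KT[1])
f=env.grab_frame("wrist");cv2.imwrite("pics/w3.png",f[:,:,::-1])
E
```

```text
time_s: 5.87
ee_pos: [503.9, 93.9, 156.2]
ee_rot: [89.0, 89.8, 4.2]
force: [-0.1, 0.5, -5.1]
gripper_width: 53.6
jaw 28 rotvec [-22.82   0.05  -0.22] shift [ 0.0011 -0.0237  0.1846] j6 4.1
jaw 208 rotvec [ 1.5718e+02 -3.0000e-01 -7.0000e-02] shift [ 0.0011 -0.0237  0.1846] j6 4.1
[-0.06454116  0.50013411 -5.08425536]
```

View pics/w3.png

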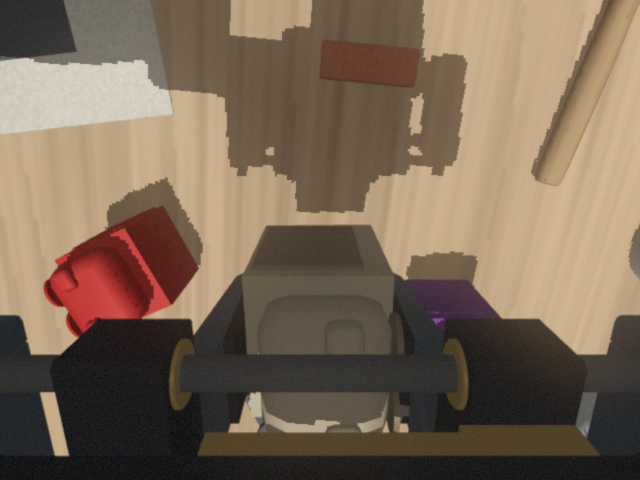

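Run:
```python
from h import *
d=np.load("w3.npz");KT=(d["K"],d["T"]);W=KT[1]@np.linalg.inv(env.get_calibration("wrist")["hand_eye"])
for uv,z in(((248,276),191),((391,276),191),((268,226),121),((372,226),121)):
    p=px2w("",uv,z,KT); print(uv,((p-W[:3,3])@W[:3,:3]).round(1))
rel((498.5,-91.5,155),28)
```

```text
(248, 276) [-34.9 -23.3 -29.1]
(391, 276) [-34.7  27.1 -29. ]
(268, 226) [ 35.1 -24.4 -28.2]
(372, 226) [ 35.3  29.2 -28.2]
jaw 28 rotvec [-22.82   0.03  -0.05] shift [-1.000e-04 -2.110e-02  1.841e-01] j6 4.1
jaw 208 rotvec [ 1.5718e+02 -8.0000e-02 -4.0000e-02] shift [-1.000e-04 -2.110e-02  1.841e-01] j6 4.1
```

```bash
python3 -m handwheel '-3 0 0 0 -0.002 0.018 0.04;-6 0 0 0 -0.004 0.04 0.04;-9 0 0 0 -0.007 0.062 0.04;-12 0 0 0 -0.01 0.084 0.04;-15 0 0 0 -0.013 0.106 0.04;-18 0 0 0 -0.016 0.128 0.04;-20 0 0 0 -0.019 0.15 0.04;-21.5 0 0 0 -0.022 0.17 0.04;-22.5 0 0 0 -0.0235 0.18 0.04;-22.8 0 0 0 -0.0235 0.1835 0.04;-22.8 0 0 0 -0.0235 0.1835 0.04;-22.8 0 0 0 -0.0235 0.1835 0.04'
python3 - <<'E'
from h import *
rel((497,-91,155),28)
# current underside corners & tongue
t=env.grab_frame("top");s=env.grab_frame("scene")
def c(i,x0,y0,w,h,W,H): return cv2.resize(i[y0:y0+h,x0:x0+w,::-1],(W,H),interpolation=cv2.INTER_CUBIC)
cv2.imwrite("pics/a.png",np.hstack([c(t,320,200,100,120,400,480),c(s,240,170,100,120,400,480)]))
E
```

```text
time_s: 6.92
ee_pos: [495.5, -90.5, 154.1]
ee_rot: [-143.6, 89.9, 154.3]
force: [-0.1, 0.2, -4.9]
gripper_width: 54.3
jaw 28 rotvec [-0.05 -0.08  0.06] shift [-0.0009  0.0011  0.0012] j6 -39.6
jaw 208 rotvec [1.7995e+02 9.0000e-02 1.3000e-01] shift [-0.0009  0.0011  0.0012] j6 -39.6
```

View pics/a.png

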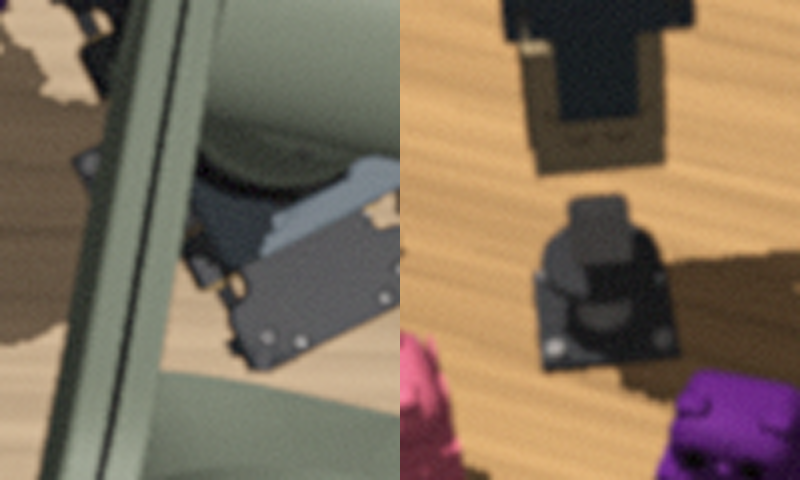

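Run:
```python
from h import *
def f(uv): return np.array([240+(uv[0]-400)/4,170+uv[1]/4])
a=f((538,176));b=f((665,163));t1=f((570,199));t2=f((627,196))
for z in (119,121): 
    A,B=px2w("scene",a,z),px2w("scene",b,z); n=np.array([np.cos(np.radians(28)),np.sin(np.radians(28)),0]); print("owl c",((A+B)/2-27*n).round(1),np.linalg.norm(A-B).round(1))
for z in(79,82):
    A,B=px2w("scene",t1,z),px2w("scene",t2,z);print("tongue top",((A+B)/2).round(1),np.linalg.norm(A-B).round(1))
print(env.state()["ee_pos"])
```

```text
owl c [497.2 -88.8 119. ] 58.1
owl c [499.4 -87.8 121. ] 57.9
tongue top [497.5 -89.8  79. ] 27.4
tongue top [500.6 -88.3  82. ] 27.3
[495.70509072 -90.13957041 154.49101658]
```

```bash
python3 -m handwheel '0 0 0 0.01 0 0 0.04;0 0 0 0.02 0 0 0.04;0 0 0 0.028 0 0 0.04;0 0 0 0.035 0 0 0.04;0 0 0 0.041 0 0 0.04;0 0 0 0.047 0 0 0.04;0 0 0 0.053 0 0 0.04;0 0 0 0.059 0 0 0.04;0 0 0 0.064 0 0 0.04;0 0 0 0.068 0 0 0.04;0 0 0 0.07 0 0 0.04;0 0 0 0.07 0 0 0.04'
```

```text
time_s: 8.02
ee_pos: [495.6, -91.0, 84.5]
ee_rot: [-122.4, 90.0, 175.6]
force: [0.8, 1.3, -3.5]
gripper_width: 53.8
```

No contact, so the slot is over the tongue. Lowering the last few millimetres.

```bash
python3 -m handwheel '0 0 0 0.001 0 0 0.04;0 0 0 0.002 0 0 0.04;0 0 0 0.003 0 0 0.04;0 0 0 0.004 0 0 0.04;0 0 0 0.005 0 0 0.04;0 0 0 0.006 0 0 0.04;0 0 0 0.006 0 0 0.04'
```

```text
time_s: 8.6
ee_pos: [495.9, -91.0, 79.0]
ee_rot: [19.1, 90.0, -42.9]
force: [0.0, 0.7, -4.3]
gripper_width: 54.1
```

```bash
python3 -m handwheel '0 0 0 0.0005 0 0 0.04;0 0 0 0.001 0 0 0.04;0 0 0 0.0015 0 0 0.04;0 0 0 0.0015 0 0 0.04'
python3 - <<'E'
from h import *
s=env.grab_frame("scene")
cv2.imwrite("pics/b.png",cv2.resize(s[180:280,230:350,::-1],(720,600),interpolation=cv2.INTER_CUBIC))
E
```

```text
time_s: 8.93
ee_pos: [495.9, -91.0, 78.9]
ee_rot: [36.2, 90.0, -25.8]
force: [-2.4, 1.2, 8.4]
gripper_width: 54.1
```

View pics/b.png

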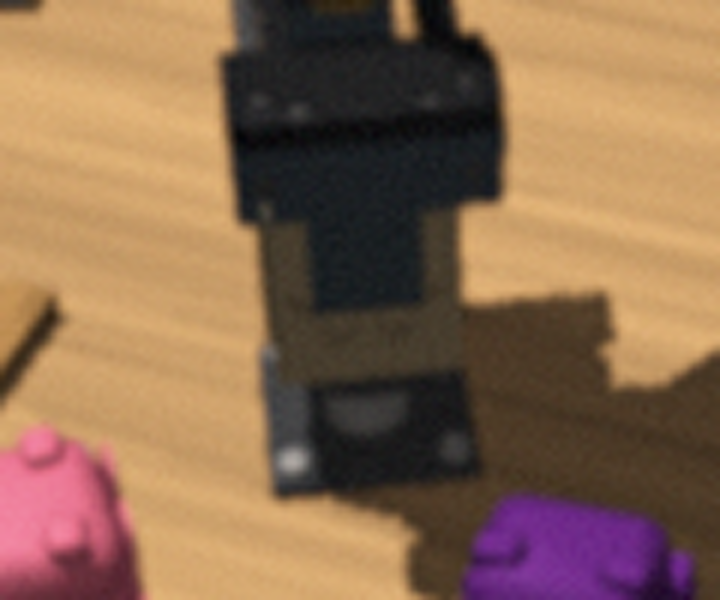

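Force rose to about +8 N at the expected seat height, so the owl is on the flange. Releasing and retreating straight up.

```bash
python3 -m handwheel '0 0 0 -0.001 0 0 0.054;0 0 0 -0.001 0 0 0.056;0 0 0 -0.001 0 0 0.06;0 0 0 -0.001 0 0 0.068;0 0 0 -0.001 0 0 0.078;0 0 0 -0.001 0 0 0.0912;0 0 0 -0.001 0 0 0.0912;0 0 0 -0.001 0 0 0.0912;0 0 0 -0.001 0 0 0.0912;0 0 0 -0.001 0 0 0.0912'; python3 -m handwheel '0 0 0 -0.01 0 0 0.0912;0 0 0 -0.025 0 0 0.0912;0 0 0 -0.045 0 0 0.0912;0 0 0 -0.07 0 0 0.0912;0 0 0 -0.1 0 0 0.0912;0 0 0 -0.13 0 0 0.0912;0 0 0 -0.16 0 0 0.0912;0 0 0 -0.18 0 0 0.0912;0 0 0 -0.18 0 -0.03 0.0912;0 0 0 -0.18 0 -0.06 0.0912;0 0 0 -0.18 0 -0.09 0.0912;0 0 0 -0.18 0 -0.1 0.0912'
python3 - <<'E'
from h import *
s=env.grab_frame("scene");t=env.grab_frame("top")
a=cv2.resize(s[150:330,220:540],(800,450),interpolation=cv2.INTER_CUBIC)
cv2.imwrite("pics/c.png",a[:,:,::-1])
E
```

```text
time_s: 9.82
ee_pos: [495.9, -91.0, 78.4]
ee_rot: [-14.7, 90.0, -76.7]
force: [-0.3, 0.2, 0.2]
gripper_width: 90.9
time_s: 10.82
ee_pos: [446.9, -0.3, 259.4]
ee_rot: [149.8, 89.9, 87.9]
force: [-0.2, 0.5, -0.5]
gripper_width: 91.2
```

View pics/c.png

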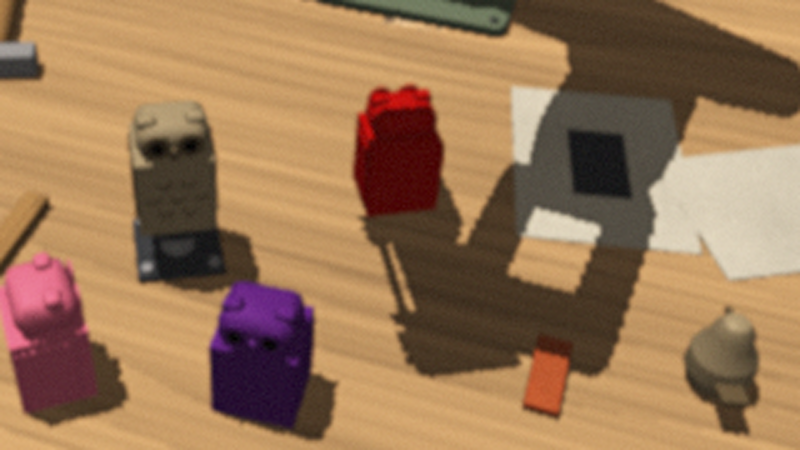

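The owl sits upright on the tongue stand. The songbird and the coloured owls haven't moved, and the gripper is clear. Handing in.

```bash
python3 -c "
from workcell import env
print(env.job_done())"
```

```text
the job is handed in; nothing more can be done
None
```

The clay owl is mounted on the stand with the flat tongue, upright on its flange, and I handed the job in at about 11 s of the 38 s allowed. I gripped it by chest and back, turned it about 23° to line the slot up with the tongue, and lowered it. I let go once contact force showed at the expected seat height.

- **Seating:** on the way down the wrist force barely changed. It rose by about 13 N at TCP height 79 mm, exactly 44 mm (the flange height) above the height at which I gripped it on the bench.
- **Final picture:** the owl is upright on its stand, the songbird and the coloured owls stand where they were, and the gripper is open and clear with about zero force.
- **Disagreement:** the top and wrist cameras differed by about 4 mm in x for both the owl and the stand. I aimed between them. A scene-camera comparison just before lowering put the owl within about 1 mm of the tongue, well inside the 6 mm slot clearance.

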